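Hook the deep drawer out from under the bedside ledge

ROBOT

A 7-joint arm with a two-finger parallel gripper is mounted at the origin on the work surface. World frame = base frame: x ahead of the robot, y to its left, z up, the work surface at z = 0. Lengths are in m, angles in rad, forces in N, time in s.
With the tool pointing down it reaches from about 0.4 to 0.85 m from the base axis. Payload 10.4 kg.
Tool frame: the origin (TCP) lies on the centre line of the jaws, within the pads' length; the fingertips stand r.tip_extent ahead of it and the grasp point (between the pads) lies 3 mm ahead of it (r.tip_extent is the distance from the TCP to the fingertips, in m); z points along the fingers, y is the direction in which the jaws open and shut (so a half turn about z gives the same grasp; the last joint's range is limited). The gripper opens to 87 mm and grips with 3 to 60 N. Pads are 19 mm wide; open, the fingers measure 117 mm over their backs; the gripper's body (75 mm by 190 mm) begins 51 mm behind the grasp point.
Start: joints at [-1.179, 0.332, -0.065, 1.46, 0.022, 1.35, -0.088], TCP at [0.252, 0.572, 0.245] pointing down, gripper open.
Joint ranges: [-2.6, 2.6], [-0.5, 2.12], [-1.47, 1.34], [0.16, 2.42], [-1.27, 4.41], [0.06, 2.06], [-2.6, 2.6]. Speed limits (rad/s): [2.22, 2.22, 2.79, 2.79, 3.14, 3.14, 3.14].

INTERFACE

Orientations are given as a unit quaternion [x, y, z, w].
In Python, from bench import r gives the robot as it stands. The module is installed in compiled form; this text tells all that it offers.
- The arm moves only by the shell command python3 -m jog 'ROWS' [FORCE]. ROWS is JSON, a list of rows, each a list of 5 numbers: the shift along the tool's x, y, z in cm, then the turn about the tool's z in rad, then the closure, from 0 (fully open) to 1 (shut). A call has exactly 10 rows; each row shifts and turns the pose as measured when the row begins, along the tool's axes as they then stand; what a row does not reach is not made up. A row lasts 1/10 s, in which the tool goes at most 50 mm and 8.59 degrees, less where a joint would pass 70% of its speed; a pose out of reach is approached as far as the arm can. A call with a gripper value outside its range is refused whole. The fingers move at their own pace and stop on an object; FORCE is the grip in N (left out, the last holds). Time passes only in rows, so rows that do not move let the fingers close, or fill a call up. It gives the time, the measured TCP pose, the force and the opening at its end, in the units of the state.
- r.read_state(): the state, without advancing time (a new reading comes with each control period).
- r.camera(name): name is "scene" or "top" or "wrist"; returns a dict with "pixels" (400x640x3 uint8, red, green, blue), "fx", "fy", "cx", "cy" (pixels), "k1" (the pictures are not rectified: a ray, as slopes to the right and down, at radius r is drawn at 1 + k1 r^2 times it, then the intrinsics apply), "camera_from_world" (4x4, takes a point from world to camera coordinates). Camera axes: x right, y up, looking along -z (the intrinsics and any distortion apply to the point x, -y, -z); pixel columns grow to the right and rows downward; lengths in m; the calibration is good to about 2 mm. A picture is of the moment at which its call begins. There is no depth.
- r.close_job(): hands the job in, once; it reports no verdict.
The state is a dict: "time": time; "joint_positions": joint angles; "joint_vel": joint speeds; "joint_torque": joint torques, N m; "ee_pos": TCP position; "eef_rot": TCP orientation; "ft_force": force on the tool from outside, world axes, zero at the start; "torque": the same for the moment, N m; "width": finger opening in m.
Only numpy, scipy, OpenCV 4.12 (cv2) and the standard library are available. Lean on these libraries where they do the work, as an engineer would, in place of code of your own. Each camera call takes 0.05 s, during which the arm holds its last target. There are 200 camera calls.

TASK

The little blue drawer sits too far back under the teak ledge for fingers, and its steel pull loop cannot be seen: take the red-handled hooked rod, feel under the ledge for the loop, catch it and gently pull the drawer out as far as it goes, never straining drawer or ledge and never touching them with the gripper. Then unhook the rod and set it down (not dropped) flat on the nightstand, with no part of it under the ledge or touching the drawer. Leave the cup, the bottle and the paperweight as they stand.

Things in the scene. Friction and masses are not known exactly. Their poses are not given: they have to be found in the camera images.
- ledge: Fixed dark teak ledge unit on the nightstand, 190 deep (x), 300 wide (y), 110 high. Origin: middle of the ledge's front edge, at table level; x points level into the unit, y to the left, z up. Under the 15 thick ledge is an opening 270 wide, 95 high, closed at back and sides.
- opening (a point): Middle of the opening, in its front plane, 47.5 up; axes as the ledge's. Behind it, hidden and not measured, is a blue drawer square to the unit, its face 200 wide, from 10 to 82 above the table. Shut, the face is 37 to 75 behind the front edge and its middle up to 30 left or right of the unit's middle.
- stud (a point): 12 mm brass stud on top of the ledge, 12 behind the front edge, on the unit's middle line. Hidden below: the drawer's pull loop, 6 mm round steel wire, an upright U (in the unit's x-z plane) out of the middle of the drawer's face: level legs at heights 25 and 75, an upright bar 27 before the face (24 clear behind it, 44 between the legs). A hook can enter it sideways.
- drawer (a joint): How far the drawer has been pulled out from shut, in m: 0 at the start, 0.09 at its outer stop. It slides along the unit's -x, resists with about 5 N either way and stays where it is left; pushed, it goes up to 0.01 farther in (below 0), then meets a hard stop. The loop is thin and the runner light: over 15 N of push or pull spoils them.
- rod_grip (a point): Hooked rod, about 120 g, loose on the nightstand: point to grip, 16 above the underside of its red handle, near the centre of mass. Handle 20 wide (y), 32 high (z), from 70 behind to 40 ahead of this point. x points along the rod to the hook, z up. A 7 mm round steel shank runs on at the same height to 160 ahead, and there bends square to +y.
- rod_tip (a point): End of the rod's hook (centre of its 7 mm round end): 160 ahead of rod_grip along x and 14 to +y (the bent end is 14 long from the shank's centre line), same height, same axes.
- cup_center (a point): Pink ceramic cup, open, 76 across the rim, 85 high, upright on the nightstand: its middle, half-way up. Bystander.
- bottle_center (a point): Empty clear plastic bottle with blue cap, 64 across, 190 high, 60 g: its middle, half-way up. Bystander.
- paperweight_center (a point): Round green glass paperweight, 64 across, 57 high, standing on top of the ledge: its middle. Bystander.

How it is judged:
On the way, in this order (a step that is already met when the one before it is completed fails the run):
1. the rod is picked up (height (world z) of rod_grip above 0.03 m and contact force between rod and the fingers above 1 N), for 0.2 s.
2. the rod, held in the gripper, draws the drawer out (value of joint drawer above 0.015 m and contact force between rod and drawer above 0.5 N and contact force between rod and the fingers above 1 N), for 0.1 s.
3. the drawer is pulled out as far as it goes (value of joint drawer above 0.08 m), for 0.2 s.
At the end, for the whole second after the job is handed in: The drawer is out at least 80 of its 90 mm; the rod lies at rest flat on the nightstand (handle centre under 25 mm, hook end under 35 mm up), its handle and hook in front of the ledge's front edge or beside the unit (over 150 mm from its middle line), not touching the drawer (value of joint drawer above 0.08 m and height (world z) of rod_grip between 0 and 0.025 m and height (world z) of rod_tip below 0.035 m and (x of rod_tip in the frame of ledge below 0 m or y of rod_tip in the frame of ledge below -0.15 m or y of rod_tip in the frame of ledge above 0.15 m) and (x of rod_grip in the frame of ledge below 0 m or y of rod_grip in the frame of ledge below -0.15 m or y of rod_grip in the frame of ledge above 0.15 m) and contact force between rod and drawer below 0.05 N and linear speed of rod below 0.02 m/s).
It fails at once if the rod strains the drawer or its loop (over 15 N) (contact force between rod and drawer above 15 N).
It fails at once if the rod presses the ledge unit over 15 N (contact force between rod and ledge above 15 N).
It fails at once if the gripper or arm touches the drawer or the ledge unit (contact force between any of the arm, the fingers and drawer above 1 N or contact force between any of the arm, the fingers and ledge above 1 N).
It fails at once if the rod is let go in the air (height (world z) of rod_grip above 0.045 m and contact force between rod and the fingers below 0.05 N).
It fails at once if cup, bottle or paperweight moved by more than 15 mm or tipped (distance of any of cup_center, bottle_center, paperweight_center from where it was at the start of the episode above 0.015 m or angle between any of cup_center, bottle_center, paperweight_center's own z axis and vertical above 0.3 rad).
It also fails if it takes over 72 s, if anything falls off the work surface, if the arm or the gripper's body presses on something with over 40 N, if the wrist force passes 120 N, or if a joint passes its speed limit or range.

## Working session

There is one attempt and no reset: what is moved stays moved. The work goes in short steps, Python scripts to look and compute and a shell command to move; the robot and the scene stay as the last step left them, time stands still between calls to the robot, and variables do not carry over. Pictures are saved under pics/ and viewed, about 8 in all and at most 12, crops included, and the job is handed in when it is done.

```bash
mkdir -p pics
python3 - <<'E'
from bench import r
import cv2,numpy as np
s=r.read_state();print(s,r.tip_extent)
for n in("top","scene"):
    c=r.camera(n);cv2.imwrite(f"pics/{n}0.png",c["pixels"][:,:,::-1]);print(n,c["fx"],c["fy"],c["cx"],c["cy"],c["k1"],np.round(c["camera_from_world"],3).tolist())
E
```

```text
{'time': 0.0, 'joint_positions': array([-1.1786258 ,  0.33287941, -0.06467332,  1.46090162,  0.02163427,
        1.34987398, -0.08850257]), 'joint_vel': array([ 0.00135198,  0.00109793, -0.00067472, -0.00138726, -0.00022774,
        0.00195963, -0.00078848]), 'joint_torque': array([-9.65161853e-04, -6.23255253e+01,  2.40183261e-02, -3.89900208e+01,
       -6.14945032e-02,  3.96586081e-02,  2.04140911e-04]), 'ee_pos': array([0.25175669, 0.57169171, 0.2437681 ]), 'eef_rot': array([ 2.05901906e-01,  9.78572398e-01, -6.77191404e-04, -8.99378458e-05]), 'ft_force': array([ 0.57714882,  0.34130641, -0.45401359]), 'torque': array([-0.02079335, -0.01243543, -0.07052917]), 'width': 0.0872044084856576} 0.022
top 378.0362636075303 378.0362636075303 320.97962971449914 201.90930938647298 -0.046655811658826846 [[-0.012, -1.0, 0.005, 0.02], [0.99, -0.011, 0.139, -0.632], [-0.138, 0.007, 0.99, -0.88], [0.0, 0.0, 0.0, 1.0]]
scene 502.3872627617209 502.3872627617209 326.6710596019364 197.3559851906556 -0.16178031657462624 [[-0.497, 0.868, 0.007, 0.285], [-0.553, -0.323, 0.768, 0.252], [0.668, 0.378, 0.641, -1.657], [0.0, 0.0, 0.0, 1.0]]
```

View pics/top0.png

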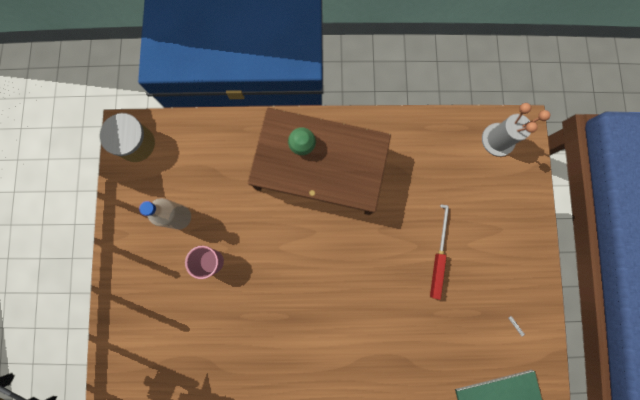

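View pics/scene0.png

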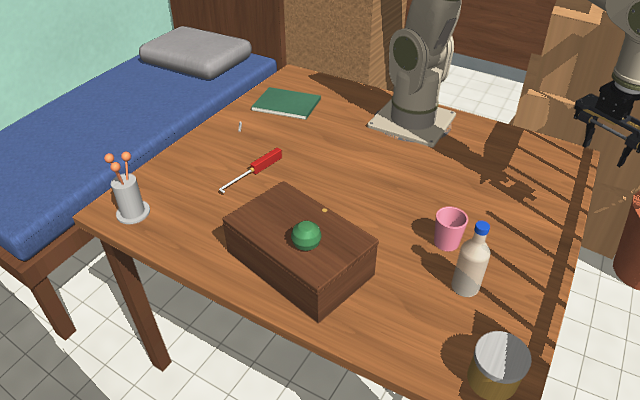

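The top view shows the ledge's front edge from about (250,185) to (378,210) and the stud at (312,193). The rod's handle is near (438,276) and its hook near (444,206), bent to the left (+y). The cup is at (202,263) and the bottle at (160,211). Next I'll turn these pixels into world positions.

```bash
cat > h.py <<'E'
from bench import r
import cv2,numpy as np
def ray(c,uv):
    K=np.array([[c["fx"],0,c["cx"]],[0,c["fy"],c["cy"]],[0,0,1]])
    p=cv2.undistortPoints(np.array(uv,float).reshape(-1,1,2),K,np.array([c["k1"],0,0,0]))[:,0]
    M=np.array(c["camera_from_world"]);R=M[:3,:3]
    return -R.T@M[:3,3],np.c_[p[:,0],-p[:,1],-np.ones(len(p))]@R
def plane(c,uv,z):
    o,d=ray(c,uv);return o+d*((z-o[2])/d[:,2])[:,None]
def yaw(q): # tool x axis heading, world
    from scipy.spatial.transform import Rotation as R
    return R.from_quat(q).as_matrix()
E
python3 - <<'E'
from h import *
c=r.camera("top");im=c["pixels"];hsv=cv2.cvtColor(im,cv2.COLOR_RGB2HSV);H,S,V=[hsv[:,:,i].astype(int) for i in range(3)]
m=(((H<6)|(H>172))&(S>170)&(V>70)).astype(np.uint8);m[:,:400]=0;m[:,480:]=0;m[:240]=0;m[310:]=0
ys,xs=np.nonzero(m);rect=cv2.minAreaRect(np.c_[xs,ys].astype(np.float32));print("handle",rect,len(xs))
(cx,cy),_,_=rect
b=cv2.boxPoints(rect);print(b.tolist());P=plane(c,b,0.025);print(np.round(P,4).tolist(),P.mean(0))
# shank pixels: bright grey
m2=((S<110)&(V>110));m2[:, :430]=0;m2[:,455:]=0;m2[:200]=0;m2[252:]=0
ys,xs=np.nonzero(m2);print(len(xs),sorted(set(zip(ys.tolist(),xs.tolist())))[:14]);
k=ys>212
P=plane(c,np.c_[xs[k],ys[k]],0.016);f=cv2.fitLine(P[:,:2].astype(np.float32),2,0,.01,.01).ravel();print("shank",f,np.degrees(np.arctan2(f[1],f[0])))
print("hook",plane(c,[[445,206],[441,207]],0.016))
print("ledge FL,FR,BR,BL",plane(c,[[250,184],[377.5,210.5],[390,133],[268,109]],.11),"stud",plane(c,[[312,193]],.112))
print("cup",plane(c,[[202,263]],.085),"bottle",plane(c,[[148,208]],.19))
big=cv2.resize(im[100:300,240:460],None,fx=3.6,fy=3,interpolation=cv2.INTER_CUBIC);cv2.imwrite("pics/crop.png",cv2.resize(im[100:220,240:400],None,fx=5,fy=5,interpolation=cv2.INTER_CUBIC)[:,:,::-1])
E
```

```text
handle ((437.8384704589844, 275.7117919921875), (10.837425231933594, 44.671329498291016), 7.594643592834473) 474
[[429.51531982421875, 297.1353759765625], [435.41925048828125, 252.85589599609375], [446.16162109375, 254.2882080078125], [440.2576904296875, 298.56768798828125]]
[[0.3987, -0.2478, 0.025], [0.5053, -0.2675, 0.025], [0.5013, -0.2941, 0.025], [0.3948, -0.274, 0.025]] [ 0.45001271 -0.27084198  0.025     ]
212 [(204, 440), (204, 441), (204, 442), (204, 443), (204, 444), (204, 445), (205, 440), (205, 441), (205, 442), (205, 443), (205, 444), (205, 445), (205, 446), (205, 447)]
shank [ 0.9828471  -0.18442234  0.5578374  -0.29251817] -10.627456
hook [[ 0.62251068 -0.30081917  0.016     ]
 [ 0.62007614 -0.2904332   0.016     ]]
ledge FL,FR,BR,BL [[ 0.66628444  0.17537309  0.11      ]
 [ 0.60219659 -0.11402895  0.11      ]
 [ 0.78404911 -0.14942385  0.11      ]
 [ 0.84553654  0.13595224  0.11      ]] stud [[0.64357915 0.0338806  0.112     ]]
cup [[0.48830094 0.28787465 0.085     ]] bottle [[0.60320827 0.37153818 0.19      ]]
```

View pics/crop.png

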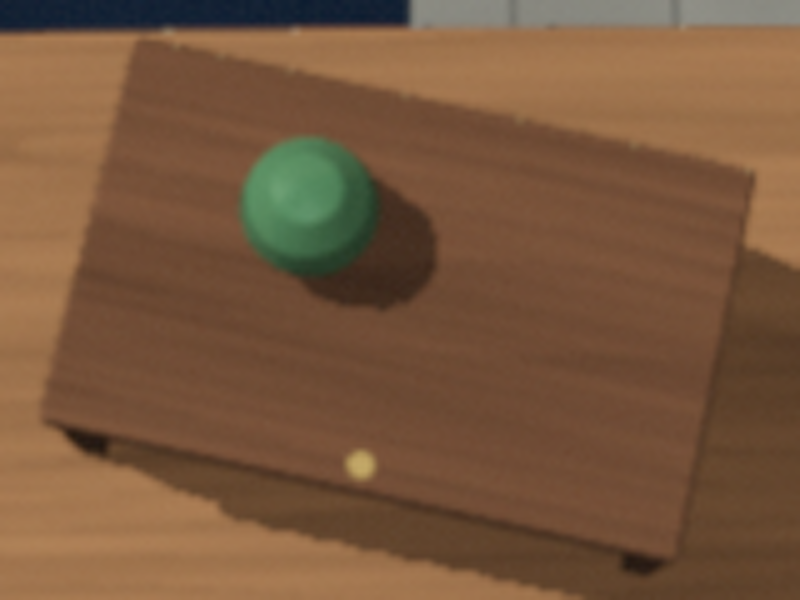

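```bash
python3 -m jog '[[0,0,0,-0.12,0],[0,0,0,-0.11,0],[-3,-4,0,0,0],[-3,-4,0,0,0],[-3,-4,0,0,0],[-3,-4,0,0,0],[-3,-4,0,0,0],[-3,-4,0,0,0],[-3,-4,0,0,0],[-3,-4,0,0,0]]'
python3 -m jog '[[-1.5,-4.5,0,0,0],[-1.5,-4.5,0,0,0],[-1.5,-4.5,0,0,0],[-1.5,-4.5,0,0,0],[-1.5,-4.5,0,0,0],[-1.5,-4.5,0,0,0],[0,-4.5,0,0,0],[0,-4.5,0,0,0],[0,-4.5,0,0,0],[0,0,0,0,0]]'
cat > st.py <<'E'
from h import *
import sys
L0=np.array([float(x) for x in (sys.argv[3:5] or [0,0])])
s=r.read_state();M=yaw(s["eef_rot"]);p=s["ee_pos"]
print("t %.1f"%s["time"],"pos",p.round(4),"xhead %.2f"%np.degrees(np.arctan2(M[1,0],M[0,0])),"tilt",M[:2,2].round(3),"F",s["ft_force"].round(2),"Ftool",(M.T@s["ft_force"]).round(2),"w %.4f"%s["width"])
if len(sys.argv)>2:
    g=np.array([float(sys.argv[1]),float(sys.argv[2])])-p[:2];print("to go tool cm",(M[:2,:2].T@g*100).round(2))
E
python3 st.py .465 -.274
python3 - <<'E'
from h import *
c=r.camera("top")
F=plane(c,[[248.4,184],[374.4,211.6],[391,134.6],[267.4,107.6]],.11)[:,:2];print(F)
for a,b in((1,0),(2,3)):
    d=F[b]-F[a];print(np.hypot(*d),np.degrees(np.arctan2(d[1],d[0]))-90)
for a,b in((1,2),(0,3)):
    d=F[b]-F[a];print(np.hypot(*d),np.degrees(np.arctan2(d[1],d[0])))
print(plane(c,[[312.2,193]],.113),F.mean(0))
E
```

```text
time: 1.15
ee_pos: [0.4286, 0.2164, 0.2401]
eef_rot: [0.081, 0.997, -0.002, -0.003]
ft_force: [1.1, -0.7, -0.2]
width: 0.0869
time: 2.15
ee_pos: [0.4489, -0.2224, 0.2411]
eef_rot: [0.086, 0.996, -0.002, -0.001]
ft_force: [0.5, 0.4, 1.0]
width: 0.0871
t 2.1 pos [ 0.4489 -0.2224  0.2411] xhead 170.15 tilt [-0.003 -0.004] F [0.55 0.41 0.99] Ftool [-0.46  0.5  -1.  ] w 0.0871
to go tool cm [-2.47 -4.81]
[[ 0.6663263   0.17903642]
 [ 0.59977066 -0.10691322]
 [ 0.78015141 -0.15161374]
 [ 0.84902626  0.13740623]]
0.2935929945763082 -13.10248432108284
0.29711326267032523 -13.403861036422612
0.18583689141835724 -13.918196418607597
0.18738289361634985 -12.836307910716354
[[0.64341007 0.03341054 0.113     ]] [0.72381866 0.01447892]
```

```bash
python3 -m jog '[[-1.2,-2.4,-0,0.01,0],[-1.2,-2.4,0,0,0],[0,0,4,0,0],[0,0,4,0,0],[0,0,4,0,0],[0,0,2,0,0],[0,0,0,0,0],[0,0,0,0,0],[0,0,0,0,0],[0,0,0,0,0]]'
python3 st.py .465 -.274
python3 - <<'E'
from h import *
c=r.camera("wrist");cv2.imwrite("pics/w1.png",c["pixels"][:,:,::-1])
E
```

```text
time: 3.2
ee_pos: [0.471, -0.2638, 0.098]
eef_rot: [0.084, 0.996, 0.001, 0.0]
ft_force: [-0.0, -0.4, 0.8]
width: 0.0872
t 3.2 pos [ 0.471  -0.2638  0.098 ] xhead 170.40 tilt [0.001 0.001] F [-0.02 -0.39  0.8 ] Ftool [-0.05 -0.38 -0.8 ] w 0.0872
to go tool cm [ 0.42 -1.11]
```

View pics/w1.png

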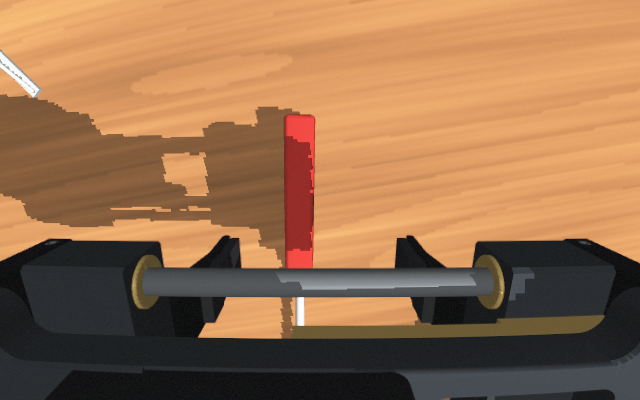

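The wrist view shows the red handle upright in the picture (columns 285–315), parallel to the jaw planes and slightly left of centre. That agrees with the computed −1.1 cm. I'll descend and grip.

```bash
python3 -m jog '[[0.4,-1.1,0,0,0],[0,0,2.5,0,0],[0,0,2.5,0,0],[0,0,1.4,0,0],[0,0,0.5,0,0],[0,0,0,0,0],[0,0,0,0,1],[0,0,0,0,1],[0,0,0,0,1],[0,0,0,0,1]]' 50
python3 st.py .465 -.274
```

```text
time: 4.25
ee_pos: [0.468, -0.28, 0.0342]
eef_rot: [0.084, 0.996, -0.001, 0.006]
ft_force: [0.4, 0.4, 0.0]
width: 0.0629
t 4.2 pos [ 0.468  -0.28    0.0342] xhead 170.31 tilt [ 0.013 -0.003] F [0.39 0.42 0.01] Ftool [-0.31  0.48 -0.  ] w 0.0629
to go tool cm [0.4  0.54]
```

```bash
python3 -m jog '[[0.4,0.5,0.5,0,0.2],[0,0,0.5,0,0.2],[0,0,0,0,0.2],[0,0,0,0,1],[0,0,0,0,1],[0,0,0,0,1],[0,0,0,0,1],[0,0,0,0,1],[0,0,0,0,1],[0,0,0,0,1]]' 50
python3 st.py .465 -.274
```

```text
time: 5.25
ee_pos: [0.4651, -0.2739, 0.0237]
eef_rot: [0.084, 0.996, -0.001, 0.007]
ft_force: [-0.3, -0.6, -0.1]
width: 0.0217
t 5.2 pos [ 0.4651 -0.2739  0.0237] xhead 170.34 tilt [ 0.013 -0.003] F [-0.34 -0.58 -0.06] Ftool [ 0.23 -0.63  0.06] w 0.0217
to go tool cm [ 0.01 -0.02]
```

```bash
python3 -m jog '[[0,0,0,0,1],[0,0,0,0,1],[0,0,-1,0,1],[0,0,-2,0,1],[0,0,-1.5,0,1],[0,0,-1,0,1],[0,0,0,0.03,1],[0,0,0,0.03,1],[0,0,0,0,1],[0,0,0,0,1]]' 50
python3 st.py .434 .026
python3 - <<'E'
from h import *
c=r.camera("scene");im=c["pixels"];cv2.imwrite("pics/s2.png",cv2.resize(im[80:280,120:440],None,fx=2.4,fy=2.4)[:,:,::-1])
E
```

```text
time: 6.25
ee_pos: [0.463, -0.2731, 0.0811]
eef_rot: [0.117, 0.993, -0.0, 0.005]
ft_force: [0.4, 1.0, -1.7]
width: 0.0196
t 6.2 pos [ 0.463  -0.2731  0.0811] xhead 166.54 tilt [ 0.01  -0.002] F [ 0.37  1.03 -1.73] Ftool [-0.1   1.09  1.73] w 0.0196
to go tool cm [ 9.78 28.41]
```

View pics/s2.png

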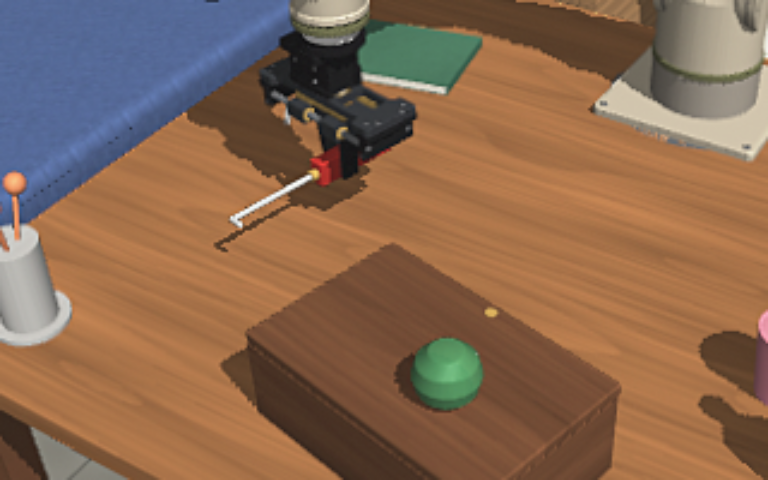

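The rod is held level with the hook to +y, near (235,220) in the crop. Now I'll move to the front of the opening, right of centre.

```bash
python3 -m jog '[[3.3,0,0,0,1],[3.3,1,0,0,1],[3.2,3.5,0.4,0,1],[0,4,0.4,0,1],[0,4,0.4,0,1],[0,4,0.4,0,1],[0,4,0.4,0,1],[0,4,0.3,0,1],[0,3.5,0,0,1],[0,0,0,0,1]]'
python3 st.py .434 .026
python3 - <<'E'
from h import *
c=r.camera("top");im=c["pixels"];cv2.imwrite("pics/t3.png",cv2.resize(im[100:320,240:460],None,fx=2.7,fy=2.7)[:,:,::-1])
E
```

```text
time: 7.3
ee_pos: [0.4294, 0.0313, 0.0527]
eef_rot: [0.118, 0.993, -0.001, 0.004]
ft_force: [0.5, -0.5, -1.6]
width: 0.0196
t 7.3 pos [0.4294 0.0313 0.0527] xhead 166.40 tilt [ 0.008 -0.003] F [ 0.49 -0.47 -1.56] Ftool [-0.57 -0.34  1.56] w 0.0196
to go tool cm [-0.57 -0.41]
```

View pics/t3.png

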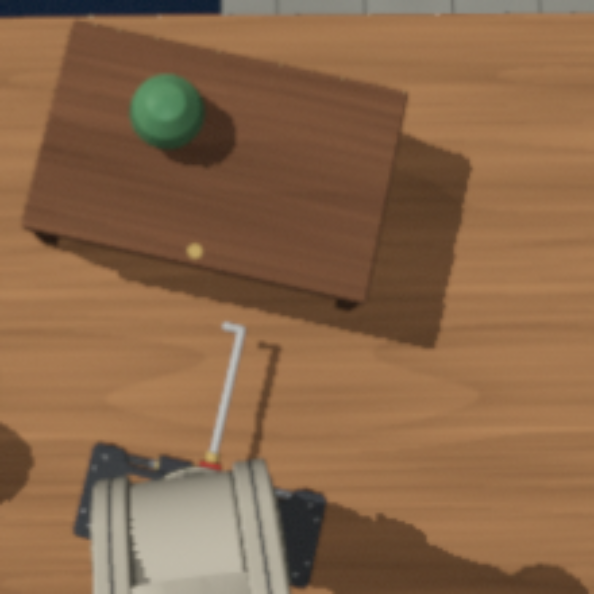

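```bash
cat > led.py <<'E'
from h import *
import sys
a=np.radians(-13.3);X=np.array([np.cos(a),np.sin(a)]);Y=np.array([-X[1],X[0]]);O=np.array([.632,.0362])
def L(p): return np.array([(p[:2]-O)@X,(p[:2]-O)@Y])*1000
if __name__=="__main__":
    s=r.read_state();M=yaw(s["eef_rot"]);p=s["ee_pos"];h=np.degrees(np.arctan2(-M[1,0],-M[0,0]))
    x,y=-M[:2,0],M[:2,1]
    print("t %.1f"%s["time"],"tcp L",L(p).round(1),"z %.1f"%(p[2]*1e3),"predicted hook corner L",L(p[:2]+.16*x).round(1),"rel yaw %.2f"%(h+13.3),"tilt",M[:2,2].round(3),"Ftool",(M.T@s["ft_force"]).round(2),"w %.4f"%s["width"])
E
python3 - <<'E'
from led import *
c=r.camera("top")
P=plane(c,[[329.6,221.1],[322.2,220.7],[318.5,271]],.045);print([L(p).round(1) for p in P]);d=P[0]-P[2];print(np.degrees(np.arctan2(d[1],d[0])))
E
python3 led.py
```

```text
[array([-35.7, -52.9]), array([-38.7, -35.2]), array([-158. ,  -52.9])]
-13.325798082779814
t 7.4 tcp L [-196.1  -55.4] z 52.5 predicted hook corner L [-36.1 -56.9] rel yaw -0.53 tilt [ 0.007 -0.004] Ftool [-0.12 -0.32  0.99] w 0.0197
```

```bash
python3 -m jog '[[0,-0.4,-0.5,0,1],[-0.8,0,0,0,1],[-0.8,0,0,0,1],[-0.8,0,0,0,1],[-0.8,0,0,0,1],[-0.8,0,0,0,1],[-0.8,0,0,0,1],[-0.8,0,0,0,1],[0,0,0,0,1],[0,0,0,0,1]]'
python3 led.py
```

```text
time: 8.4
ee_pos: [0.4867, 0.0032, 0.0579]
eef_rot: [0.124, 0.992, -0.002, 0.004]
ft_force: [-0.8, 0.4, -1.6]
width: 0.0192
t 8.4 tcp L [-133.9  -65.5] z 57.9 predicted hook corner L [ 26.1 -68.2] rel yaw -0.96 tilt [ 0.006 -0.006] Ftool [0.84 0.2  1.63] w 0.0192
```

```bash
python3 -m jog '[[0,0.4,0,-0.015,1],[-0.15,0,0,0,1],[-0.15,0,0,0,1],[-0.15,0,0,0,1],[-0.15,0,0,0,1],[-0.15,0,0,0,1],[-0.15,0,0,0,1],[0,0,0,0,1],[0,0,0,0,1],[0,0,0,0,1]]'
python3 led.py
python3 -m jog '[[-0.15,0,0,0,1],[-0.15,0,0,0,1],[-0.15,0,0,0,1],[-0.15,0,0,0,1],[-0.15,0,0,0,1],[-0.1,0,0,0,1],[0,0,0,0,1],[0,0,0,0,1],[0,0,0,0,1],[0,0,0,0,1]]'
python3 led.py
```

```text
time: 9.4
ee_pos: [0.4964, 0.0057, 0.058]
eef_rot: [0.116, 0.993, -0.002, 0.003]
ft_force: [-0.8, -0.9, -1.8]
width: 0.0194
t 9.4 tcp L [-125.   -60.9] z 58.0 predicted hook corner L [ 35.  -60.8] rel yaw 0.02 tilt [ 0.006 -0.005] Ftool [ 0.61 -1.11  1.84] w 0.0194
time: 10.4
ee_pos: [0.5053, 0.0036, 0.058]
eef_rot: [0.116, 0.993, -0.002, 0.003]
ft_force: [0.5, 0.3, -1.2]
width: 0.0198
t 10.4 tcp L [-115.8  -60.8] z 58.0 predicted hook corner L [ 44.2 -60.8] rel yaw 0.03 tilt [ 0.006 -0.005] Ftool [-0.43  0.46  1.15] w 0.0198
```

```bash
python3 -m jog '[[-0.15,0,0,0,1],[-0.15,0,0,0,1],[-0.15,0,0,0,1],[-0.15,0,0,0,1],[-0.15,0,0,0,1],[-0.1,0,0,0,1],[0,0,0,0,1],[0,0,0,0,1]
,[0,0,0,0,1],[0,0,0,0,1]]'
python3 led.py
```

```text
time: 11.4
ee_pos: [0.5143, 0.0015, 0.058]
eef_rot: [0.116, 0.993, -0.002, 0.003]
ft_force: [-0.5, -0.5, -1.2]
width: 0.0195
t 11.4 tcp L [-106.5  -60.9] z 58.0 predicted hook corner L [ 53.5 -60.8] rel yaw 0.03 tilt [ 0.006 -0.005] Ftool [ 0.35 -0.63  1.2 ] w 0.0195
```

```bash
python3 -m jog '[[-0.15,0,0,0,1],[-0.15,0,0,0,1],[-0.15,0,0,0,1],[-0.1,0,0,0,1],[0,0,0,0,1],[0,0,0,0,1],[0,0,0,0,1],[0,0,0,0,1],[0,0,0,0,1],[0,0,0,0,1]]'
python3 led.py
```

```text
time: 12.4
ee_pos: [0.5201, 0.0002, 0.0581]
eef_rot: [0.116, 0.993, -0.002, 0.003]
ft_force: [0.4, 0.4, -1.0]
width: 0.0197
t 12.4 tcp L [-100.6  -60.8] z 58.1 predicted hook corner L [ 59.4 -60.7] rel yaw 0.04 tilt [ 0.006 -0.005] Ftool [-0.26  0.47  0.97] w 0.0197
```

```bash
python3 -m jog '[[0,0,0,0,1],[0,0,0,0,1],[0,0,0,0,1],[0,0,0,0,1],[0,0,0,0,1],[0,0,0,0,1],[0,0,0,0,1],[-0.15,0,0,0,1],[-0.15,0,0,0,1],[-0.1,0,0,0,1]]'
python3 led.py
```

```text
time: 13.4
ee_pos: [0.5242, -0.0008, 0.0581]
eef_rot: [0.115, 0.993, -0.002, 0.003]
ft_force: [-0.6, -0.3, -1.7]
width: 0.0191
t 13.4 tcp L [-96.4 -60.8] z 58.1 predicted hook corner L [ 63.6 -60.6] rel yaw 0.04 tilt [ 0.006 -0.005] Ftool [ 0.57 -0.44  1.73] w 0.0191
```

```bash
python3 -m jog '[[0,0,0,0,1],[0,0,0,0,1],[0,0,0,0,1],[0,0,0,0,1],[0,0,0,0,1],[0,0,0,0,1],[0,0,0,0,1],[-0.15,0,0,0,1],[-0.15,0,0,0,1],[-0.15,0,0,0,1]]'
python3 led.py
```

```text
time: 14.4
ee_pos: [0.5289, -0.0018, 0.0581]
eef_rot: [0.115, 0.993, -0.002, 0.003]
ft_force: [0.0, 0.6, -1.6]
width: 0.02
t 14.4 tcp L [-91.5 -60.7] z 58.1 predicted hook corner L [ 68.5 -60.6] rel yaw 0.04 tilt [ 0.006 -0.005] Ftool [0.15 0.63 1.55] w 0.0200
```

```bash
python3 -m jog '[[0,0,0,0,1],[0,0,0,0,1],[0,0,0,0,1],[0,0,0,0,1],[0,0,0,0,1],[0,0,0,0,1],[0,0,0,0,1],[-0.15,0,0,0,1],[-0.15,0,0,0,1],[-0.15,0,0,0,1]]'
python3 led.py
```

```text
time: 15.4
ee_pos: [0.532, -0.0027, 0.0575]
eef_rot: [0.115, 0.993, -0.002, 0.001]
ft_force: [-5.3, 1.4, -0.2]
width: 0.0196
t 15.4 tcp L [-88.4 -60.8] z 57.5 predicted hook corner L [ 71.6 -60.7] rel yaw 0.06 tilt [ 0.002 -0.005] Ftool [5.51 0.12 0.19] w 0.0196
```

```bash
python3 -m jog '[[0.4,0,0,0,1],[0.4,0,0,0,1],[0,0,0,0,1],[0,0.3,0,0,1],[0,0.3,0,0,1],[0,0.3,0,0,1],[0,0.2,0,0,1],[0,0.15,0,0,1],[0,0.15,0,0,1],[0,0.15,0,0,1]]'
python3 led.py
```

```text
time: 16.4
ee_pos: [0.5289, 0.0157, 0.0579]
eef_rot: [0.115, 0.993, -0.002, 0.003]
ft_force: [0.4, -0.2, -1.6]
width: 0.0202
t 16.4 tcp L [-95.6 -43.7] z 57.9 predicted hook corner L [ 64.4 -43.5] rel yaw 0.06 tilt [ 0.005 -0.005] Ftool [-0.39 -0.09  1.59] w 0.0202
```

```bash
python3 -m jog '[[0,0.15,0,0,1],[0,0.15,0,0,1],[0,0.15,0,0,1],[0,0.15,0,0,1],[0,0.15,0,0,1],[0,0.15,0,0,1],[0,0.15,0,0,1],[0,0.15,0,0,1],[0,0.15,0,0,1],[0,0.15,0,0,1]]'
python3 led.py
```

```text
time: 17.4
ee_pos: [0.5318, 0.0282, 0.0574]
eef_rot: [0.118, 0.993, -0.004, 0.002]
ft_force: [-1.3, -5.4, -0.3]
width: 0.0194
t 17.4 tcp L [-95.6 -30.9] z 57.4 predicted hook corner L [ 64.4 -31.6] rel yaw -0.25 tilt [ 0.003 -0.008] Ftool [ 0.03 -5.56  0.34] w 0.0194
```

The shank meets the loop bar at ledge y ≈ −31 with about 5.5 N sideways. I'll ease off 1 mm and start the pull.

```bash
python3 -m jog '[[0,-0.1,0,0,1],[0,0,0,0,1],[0.2,0,0,0,1],[0.2,0,0,0,1],[0.2,0,0,0,1],[0.2,0,0,0,1],[0.2,0,0,0,1],[0.2,0,0,0,1],[0.2,0,0,0,1],[0.2,0,0,0,1]]'
python3 led.py
```

```text
time: 18.4
ee_pos: [0.5177, 0.0305, 0.0585]
eef_rot: [0.119, 0.993, -0.003, 0.005]
ft_force: [4.0, -3.3, -3.1]
width: 0.0195
t 18.4 tcp L [-109.9  -31.8] z 58.5 predicted hook corner L [ 50.1 -32.7] rel yaw -0.31 tilt [ 0.01  -0.008] Ftool [-4.57 -2.21  3.21] w 0.0195
```

```bash
python3 -m jog '[[0.2,-0.05,0,0,1],[0.25,0,0,0,1],[0.25,0,0,0,1],[0.25,0,0,0,1],[0.25,0,0,0,1],[0.25,0,0,0,1],[0.25,0,0,0,1],[0.25,0,0,0,1],[0.25,0,0,0,1],[0.25,0,0,0,1]]'
python3 led.py
```

```text
time: 19.4
ee_pos: [0.4948, 0.0358, 0.0579]
eef_rot: [0.118, 0.993, -0.004, 0.008]
ft_force: [4.3, -3.5, -5.1]
width: 0.0196
t 19.4 tcp L [-133.5  -31.9] z 57.9 predicted hook corner L [ 26.5 -32.8] rel yaw -0.30 tilt [ 0.016 -0.009] Ftool [-4.9  -2.38  5.23] w 0.0196
```

```bash
python3 -m jog '[[0.25,-0.05,0,0,1],[0.25,0,0,0,1],[0.25,0,0,0,1],[0.25,0,0,0,1],[0.25,0,0,0,1],[0.25,0,0,0,1],[0.25,0,0,0,1],[0.25,0,0,0,1],[0.25,0,0,0,1],[0.25,0,0,0,1]]'
python3 led.py
python3 - <<'E'
from h import *
c=r.camera("top");im=c["pixels"];cv2.imwrite("pics/t4.png",cv2.resize(im[140:290,240:400],None,fx=4,fy=4)[:,:,::-1])
E
```

```text
time: 20.4
ee_pos: [0.4707, 0.0415, 0.0571]
eef_rot: [0.118, 0.993, -0.004, 0.011]
ft_force: [4.5, -3.3, -5.0]
width: 0.0198
t 20.4 tcp L [-158.2  -32. ] z 57.1 predicted hook corner L [  1.7 -32.8] rel yaw -0.28 tilt [ 0.021 -0.01 ] Ftool [-5.02 -2.08  5.14] w 0.0198
```

View pics/t4.png

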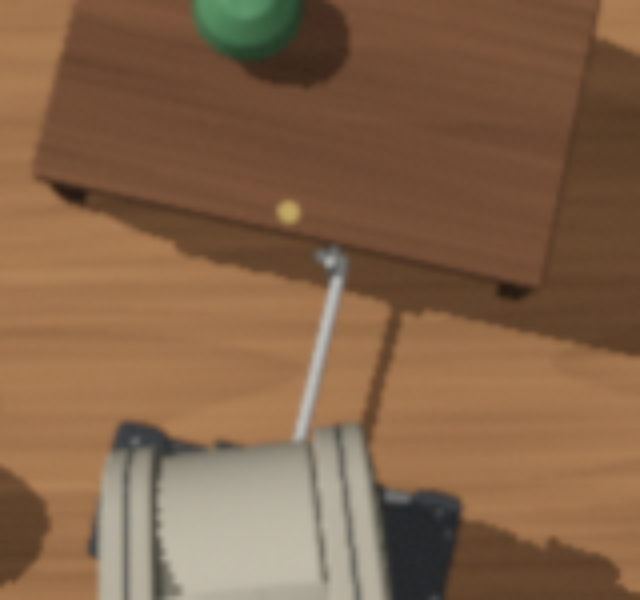

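The hook has caught the loop, which is now emerging at the ledge edge near (330,258) in the crop. I'll continue the pull and go more gently near the stop.

```bash
python3 -m jog '[[0.25,-0.05,0,0,1],[0.25,0,0,0,1],[0.25,0,0,0,1],[0.25,0,0,0,1],[0.25,0,0,0,1],[0.25,0,0,0,1],[0.25,0,0,0,1],[0.25,0,0,0,1],[0.25,0,0,0,1],[0.25,0,0,0,1]]'
python3 led.py
python3 -m jog '[[0.15,0,0,0,1],[0.15,0,0,0,1],[0.12,0,0,0,1],[0.12,0,0,0,1],[0.12,0,0,0,1],[0.12,0,0,0,1],[0,0,0,0,1],[0,0,0,0,1],[0,0,0,0,1],[0.12,0,0,0,1]]'
python3 led.py
```

```text
time: 21.45
ee_pos: [0.4466, 0.0471, 0.0565]
eef_rot: [0.118, 0.993, -0.003, 0.013]
ft_force: [4.7, -4.2, -4.9]
width: 0.0199
t 21.4 tcp L [-182.9  -32. ] z 56.5 predicted hook corner L [-23.  -32.7] rel yaw -0.25 tilt [ 0.025 -0.01 ] Ftool [-5.38 -2.98  5.1 ] w 0.0199
time: 22.45
ee_pos: [0.4381, 0.0491, 0.0561]
eef_rot: [0.118, 0.993, -0.003, 0.014]
ft_force: [4.7, -2.6, -4.8]
width: 0.0199
t 22.4 tcp L [-191.7  -32. ] z 56.1 predicted hook corner L [-31.8 -32.7] rel yaw -0.25 tilt [ 0.028 -0.01 ] Ftool [-4.99 -1.39  4.95] w 0.0199
```

Estimated 86–87 mm out. I'll continue in small steps until the force rises at the stop.

```bash
python3 -m jog '[[0.12,0,0,0,1],[0.12,0,0,0,1],[0.12,0,0,0,1],[0,0,0,0,1],[0,0,0,0,1],[0,0,0,0,1],[0,0,0,0,1],[0,0,0,0,1],[0,0,0,0,1],[0.12,0,0,0,1]]'
python3 led.py
```

```text
time: 23.45
ee_pos: [0.4336, 0.0502, 0.0558]
eef_rot: [0.118, 0.993, -0.003, 0.015]
ft_force: [5.1, -3.4, -5.7]
width: 0.0199
t 23.4 tcp L [-196.3  -32.1] z 55.8 predicted hook corner L [-36.4 -32.7] rel yaw -0.24 tilt [ 0.029 -0.01 ] Ftool [-5.55 -2.07  5.91] w 0.0199
```

```bash
python3 -m jog '[[0,0,0,0,1],[0.12,0,0,0,1],[0.12,0,0,0,1],[0.12,0,0,0,1],[0,0,0,0,1],[0,0,0,0,1],[0,0,0,0,1],[0,0,0,0,1],[0.12,0,0,0,1],[0.12,0,0,0,1]]'
python3 led.py
```

```text
time: 24.45
ee_pos: [0.4323, 0.0513, 0.0573]
eef_rot: [0.118, 0.993, -0.002, 0.02]
ft_force: [7.9, -4.8, -4.9]
width: 0.0196
t 24.4 tcp L [-197.8  -31.2] z 57.3 predicted hook corner L [-38. -32.] rel yaw -0.27 tilt [ 0.04  -0.009] Ftool [-8.58 -2.8   5.21] w 0.0196
```

Run:
```python
from h import *
c=r.camera("top");im=c["pixels"];cv2.imwrite("pics/t5.png",cv2.resize(im[140:290,240:400],None,fx=4,fy=4)[:,:,::-1])
```

```text
(no output)
```

View pics/t5.png

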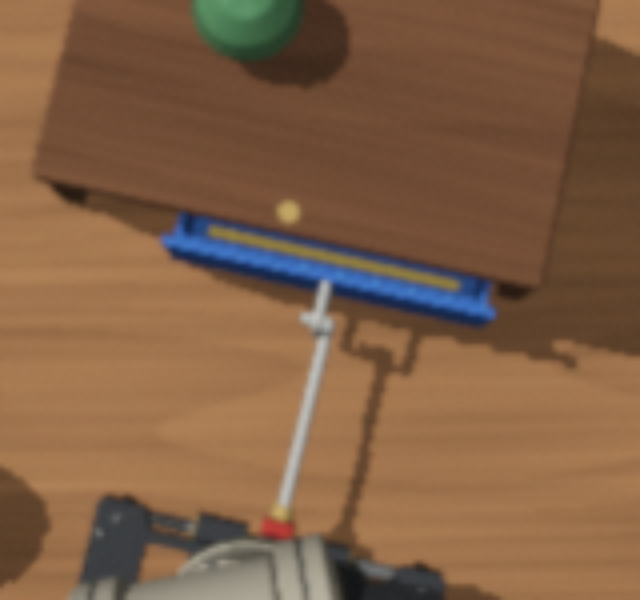

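The drawer's blue face is fully out in front of the ledge, from (165,240) to (490,315), and the force rose to 8.6 N at the stop. The hook is still in the loop near (318,320). Now I'll unhook by moving forward 4 mm, then to −y.

```bash
python3 -m jog '[[-0.2,0,0,0,1],[-0.2,-0.1,0,0,1],[-0.2,-0.1,0,0,1],[0,-0.3,0,0,1],[0,-0.3,0,0,1],[0,-0.4,0,0,1],[0,-0.4,0,0,1],[0,-0.5,0,0,1],[0,-0.5,0,0,1],[0,0,0,0,1]]'
python3 led.py
```

```text
time: 25.5
ee_pos: [0.4307, 0.0241, 0.0576]
eef_rot: [0.116, 0.993, -0.002, 0.019]
ft_force: [-0.5, 0.5, -1.2]
width: 0.02
t 25.5 tcp L [-193.1  -58.1] z 57.6 predicted hook corner L [-33.2 -58.2] rel yaw -0.04 tilt [ 0.038 -0.008] Ftool [0.64 0.41 1.17] w 0.0200
```

```bash
python3 -m jog '[[0.8,-1,0,0,1],[0,-3,0,0,1],[0,-4,0,0,1],[0,-4,0,0,1],[0,-4,0,0,1],[0,-4,0,0,1],[-1,-4,0,0,1],[-2,-3,0,0,1],[-2,0,0,0,1],[0,0,0,0,1]]'
python3 st.py .46 -.26
python3 -m jog '[[0,0,0.8,0,1],[0,0,0.8,0,1],[0,0,0.5,0,1],[0,0,0.3,0,1],[0,0,0.2,0,1],[0,0,0.1,0,1],[0,0,0,0,1],[0,0,0,0,1],[0,0,0,0,1],[0,0,0,0,1]]'
python3 led.py
```

```text
time: 26.5
ee_pos: [0.4014, -0.2591, 0.0588]
eef_rot: [0.115, 0.993, 0.0, 0.021]
ft_force: [-0.2, -0.4, -1.6]
width: 0.0196
t 26.5 pos [ 0.4014 -0.2591  0.0588] xhead 166.74 tilt [ 0.041 -0.005] F [-0.16 -0.37 -1.65] Ftool [ 0.14 -0.4   1.64] w 0.0196
to go tool cm [-5.72  1.25]
time: 27.5
ee_pos: [0.3993, -0.2566, 0.0287]
eef_rot: [0.115, 0.993, 0.002, 0.019]
ft_force: [-0.2, 0.8, -1.1]
width: 0.0199
t 27.5 tcp L [-159.1 -338.5] z 28.7 predicted hook corner L [   0.8 -338.2] rel yaw 0.11 tilt [ 0.039 -0.001] Ftool [0.46 0.72 1.12] w 0.0199
```

```bash
python3 -m jog '[[0,0,0.15,0,1],[0,0,0.15,0,1],[0,0,0.1,0,1],[0,0,0,0,1],[0,0,0,0,1],[0,0,0,0,1],[0,0,0,0,1],[0,0,0,0,1],[0,0,0.1,0,1],[0,0,0.1,0,1]]'
python3 led.py
```

```text
time: 28.5
ee_pos: [0.3998, -0.2568, 0.0235]
eef_rot: [0.115, 0.993, 0.002, 0.019]
ft_force: [-12.5, 7.3, 37.7]
width: 0.0198
t 28.5 tcp L [-158.5 -338.5] z 23.5 predicted hook corner L [   1.3 -338.2] rel yaw 0.11 tilt [ 0.039 -0.   ] Ftool [ 12.43   4.56 -38.15] w 0.0198
```

The rod is on the table and pressing harder than I'd like, about 38 N. I'll ease up and release.

```bash
python3 -m jog '[[0,0,-0.05,0,1],[0,0,0,0,1],[0,0,0,0,1],[0,0,0,0,0.7],[0,0,0,0,0.6],[0,0,0,0,0.5],[0,0,0,0,0.4],[0,0,0,0,0.3],[0,0,0,0,0.2],[0,0,0,0,0.1]]'
python3 led.py
python3 -m jog '[[0,0,0,0,0],[0,0,0,0,0],[0,0,-1,0,0],[0,0,-2,0,0],[0,0,-3,0,0],[0,0,-4,0,0],[0,0,-4,0,0],[0,0,0,0,0],[0,0,0,0,0],[0,0,0,0,0]]'
python3 led.py
python3 - <<'E'
from h import *
c=r.camera("top");im=c["pixels"];cv2.imwrite("pics/t6.png",im[:,:,::-1])
c=r.camera("scene");im=c["pixels"];cv2.imwrite("pics/s6.png",cv2.resize(im[80:330,120:520],None,fx=2,fy=2)[:,:,::-1])
E
```

```text
time: 29.5
ee_pos: [0.4002, -0.257, 0.0243]
eef_rot: [0.115, 0.993, 0.002, 0.02]
ft_force: [0.3, -0.0, 0.2]
width: 0.0661
t 29.5 tcp L [-158.1 -338.7] z 24.3 predicted hook corner L [   1.8 -338.4] rel yaw 0.10 tilt [ 0.04 -0.  ] Ftool [-0.34  0.06 -0.19] w 0.0661
time: 30.5
ee_pos: [0.3928, -0.2584, 0.1726]
eef_rot: [0.117, 0.993, 0.002, 0.02]
ft_force: [0.2, -0.1, 0.3]
width: 0.0873
t 30.5 tcp L [-165.  -341.7] z 172.6 predicted hook corner L [  -5.1 -342. ] rel yaw -0.12 tilt [ 0.04  -0.001] Ftool [-0.17 -0.02 -0.27] w 0.0873
```

View pics/t6.png

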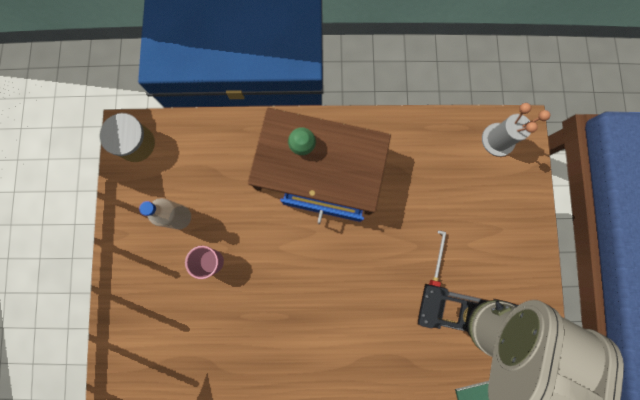

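View pics/s6.png

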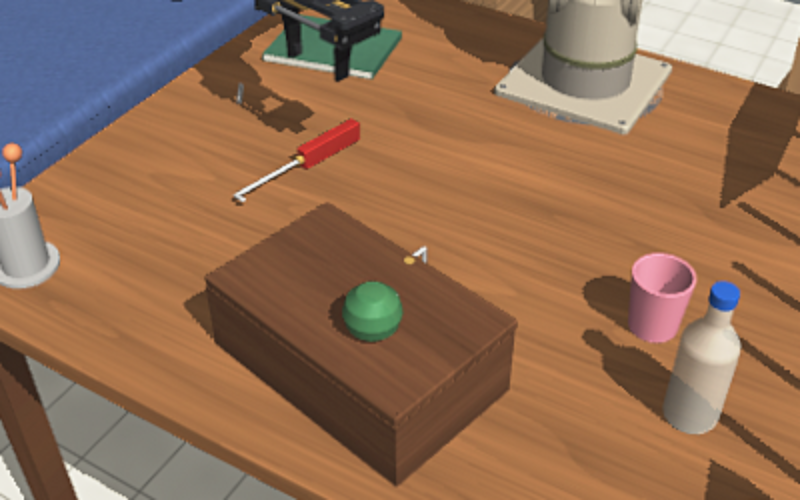

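The rod lies flat on the table, well right of the unit. The drawer is out with its loop free near (320,220) in the top view, and the bystanders look unmoved. One numeric check, then I'll hand in.

Run:
```python
from led import *
c=r.camera("top");im=c["pixels"]
print("loop end",L(plane(c,[[320,222]],.075)[0]))
hsv=cv2.cvtColor(im,cv2.COLOR_RGB2HSV);m=(hsv[...,0]>105)&(hsv[...,0]<125)&(hsv[...,1]>150)&(hsv[...,2]>120);m[:180]=0;m[235:]=0;m[:,:270]=0;m[:,380:]=0
ys,xs=np.nonzero(m);P=[L(p) for p in plane(c,np.c_[xs,ys],.082)];P=np.array(P);print("face front x (5pct), y range",np.percentile(P[:,0],5),P[:,1].min(),P[:,1].max())
print("t",r.read_state()["time"]);r.close_job()
```

```text
loop end [-45.44887125 -31.1639692 ]
face front x (5pct), y range -17.919407462577244 -125.2387171711519 69.2255925812599
t 30.65
the job is handed in; nothing more can be done
```

I pulled the drawer out to its stop with the hooked rod, unhooked it and set the rod down, then handed the job in at 30.7 s. No verdict came back.

- **Finding the loop:** I felt the drawer face about 75 mm behind the ledge's front edge, with about 5.5 N of contact. The loop's bar was about 25–30 mm right of the unit's middle.
- **Pull:** The drawer came out steadily at about 5 N. The last wrist reading at the outer stop was about 10 N in all, under the 15 N limit. I read forces only at the end of each move, so I can't exclude short peaks in between.
- **Drawer at the end:** In the last picture its face is about 18 mm in front of the ledge edge. It started about 75 mm behind the edge, so it is out roughly 90 mm, against the 80 mm required.
- **Rod at the end:** It lies flat on the nightstand, about 34 cm right of the unit's middle line and touching nothing. The final pictures show this, but I did not measure its height again.
- **Cup, bottle and paperweight:** They stand at the same pixels as in the first picture.

**Worst moment:** while setting the rod down, the last lowering steps pressed it on the table with about 38 N by the wrist reading. The 40 N limit applies to the arm or gripper body pressing on something. I eased off before opening the gripper, and the rod was let go on the table rather than dropped.

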